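# Sort the incoming samples and present the notched slide to the label reader

## Task

Book in the samples: stand or lay the loose vial in the bin that already holds a vial and the loose cassette in the bin that already holds a cassette, and let go of them. Then take from the rack the slide with the notched corner (the notch marks its frosted, labelled end; hold it by the clear part, so that the label stays uncovered) and hold it up with its label at the reader's focus, straight above the round mark on the reader's foot plate: label side up, tilted squarely to the lens, frosted end to the left as seen from the robot facing the reader, and finish while still holding it there. Leave the plain slide in the rack, and do not disturb the dropper bottle and the dish.

Things in the scene. Friction and masses are not known exactly. Their poses are not given: they have to be found in the camera images.
- slide: Thick glass slide, 80 x 8 x 50 mm, ~80 g, standing in a rack slot. Origin: middle of its lower edge. +x along its length to the frosted end (x -40 to 40 mm), y thickness, +z to its upper edge (50 mm). A notch 12 long x 10 high cuts the upper corner at the frosted end. Frosted (whitish) from x = 16 mm, else clear. Label on the -y face: seen label-on with the notch on top, the notch is at the right.
- slide_label (a point): Centre of the face of the paper label (20 x 26 mm, dark lines, only on the slide's -y face, at its frosted end): at (28, -4, 21) mm in the slide's frame.
- slide_clear_end (a point): Middle of the slide's clear end, at (-40, 0, 25) mm in the slide's frame.
- plain_slide: Bystander in the rack's other slot: a clear glass slide of the same outer size, 80 x 8 x 50 mm, no notch, no frosting, no label. Origin and axes as for the slide.
- rack: Fixed grey block, 110 (x) x 100 (y) x 22 mm high, origin at the centre of its underside, at any yaw. Two slots along its x, at y = -27.5 and +27.5 mm, 82 long, 10 wide, 14 mm deep (floor 8 mm over the bench). A slide stands loosely in each, its top 58 mm over the bench; either slide may be in either slot.
- reader: Fixed label reader. Origin: on the bench under the centre of its foot plate (100 x 100 x 4 mm; round mark, white in a dark ring, at the centre). +x away from the robot (8 to 41 deg left of ahead), +y to the left seen from the robot. At x = 185 mm a block 22 mm high and a post 12 mm thick, 337 mm high, with a head (40 mm diameter, 60 mm long) that looks down at 45 deg back at the focus; lens at x = 127, z = 297 mm.
- reader_focus (a point): The reader's focus, a point in free air 170 mm above the bench, straight above the mark on the foot plate, 180 mm from the lens. The label's centre goes here.
- reader_axis: The reader's viewing line. Origin at the focus; +z points from the focus to the lens (away from the robot and up, 45 degrees), +y as the reader's +y. The label must face along +z, with the slide's +x along +y; the slide's notched edge is then uppermost, leaning back towards the robot.
- vial: Loose upright sample vial: round, 28 mm diameter, 56 mm high, pale body with a grey cap 27 mm wide over the top 13 mm, about 30 g. Origin: centre of its underside.
- cassette: Loose sample cassette: flat white plastic box with ribs on top, 28 (x) x 42 (y) x 14 mm high, 20 g, lying flat, its x within 46 degrees of the bench's x. Origin: centre of its underside.
- bin_vials: Fixed grey open bin for vials, outside 120 (x) x 140 (y) x 40 mm high, walls 4 mm, floor 4 mm, within 6 degrees of square to the bench. Origin: centre of its underside. One vial already stands in its far (+x) half. The two bins look alike and may change places: what they hold tells them apart.
- bin_cassettes: Fixed grey open bin for cassettes, the same size and origin. One cassette already lies in its far (+x) half.
- vial_in_bin: The vial already in the vial bin; same as the loose one.
- cassette_in_bin: The cassette already in the cassette bin; same as the loose one.
- dropper: Bystander: small white dropper bottle, 26 mm diameter, 64 mm high, standing. Origin: centre of its underside.
- dish: Bystander: closed round dish, 64 mm diameter, 15 mm high. Origin: centre of its underside.
Mind the look-alikes: they are no part of the job. Leave any red look-alike of the bin_cassettes alone.

How it is judged (in metres and radians):
On the way:
1. vial and cassette lie released in their bins, the slide still in the rack (x of vial in the frame of bin_vials between -0.056 and 0.056 m and y of vial in the frame of bin_vials between -0.066 and 0.066 m and height (world z) of each of vial, cassette below 0.035 m and contact force between the fingers and vial below 0.05 N and linear speed of each of vial, cassette below 0.05 m/s and x of cassette in the frame of bin_cassettes between -0.056 and 0.056 m and y of cassette in the frame of bin_cassettes between -0.066 and 0.066 m and contact force between the fingers and cassette below 0.05 N and distance of slide from where it was at the start of the episode below 0.02 m), for 0.2 s.
At the end, for the whole second after the job is handed in: Vial and cassette released in their bins. Slide still, held by the fingers alone on its clear part (grasp point at slide x < 12 mm), label centre within 30 mm of the focus, label up and within 20 deg of the line to the lens, length within 20 deg of the reader's y, frosted end left (x of vial in the frame of bin_vials between -0.056 and 0.056 m and y of vial in the frame of bin_vials between -0.066 and 0.066 m and height (world z) of each of vial, cassette below 0.035 m and contact force between the fingers and vial below 0.05 N and linear speed of each of vial, cassette below 0.05 m/s and x of cassette in the frame of bin_cassettes between -0.056 and 0.056 m and y of cassette in the frame of bin_cassettes between -0.066 and 0.066 m and contact force between the fingers and cassette below 0.05 N and distance between slide_label and reader_focus below 0.03 m and angle between the y axis of slide and the z axis of reader_axis, either way round below 0.35 rad and angle between slide's own y axis and vertical above 1.9 rad and angle between the x axis of slide and the y axis of reader, either way round below 0.35 rad and y of slide_clear_end in the frame of reader below -0.03 m and height (world z) of slide above 0.1 m and contact force between the fingers and slide above 1 N and contact force between slide and reader below 0.05 N and contact force between slide and rack below 0.05 N and x of the grasp point in the frame of slide below 0.012 m and linear speed of slide below 0.03 m/s); the arm keeps its last pose, push and grip.
It fails at once if the plain slide leaves its place in the rack (distance of plain_slide from where it was at the start of the episode above 0.02 m or height (world z) of plain_slide above 0.025 m).
It fails at once if the dropper bottle or the dish is disturbed (distance of any of dropper, dish from where it was at the start of the episode above 0.03 m or angle between dropper's own z axis and vertical above 0.6 rad).
It also fails if it takes over 72 s, if anything falls off the work surface, if the arm or the gripper's body presses on something with over 40 N, if the wrist force passes 120 N, or if a joint passes its speed limit or range.

## Robot

A 6-joint arm with a two-finger parallel gripper is mounted at the origin on the work surface. World frame = base frame: x ahead of the robot, y to its left, z up, the work surface at z = 0. Lengths are in mm, angles in rad, forces in N, time in s.
With the tool pointing down it reaches from about 275 to 750 mm from the base axis. Payload 10.2 kg.
Tool frame: the origin (TCP) lies at the very end of the fingers, on their centre line; the grasp point (between the pads) lies 19 mm behind it; y points along the fingers, x is the direction in which the jaws open and shut, and the axes are right-handed (so a half turn about y gives the same grasp; the last joint's range is limited). The gripper opens to 85 mm and grips with 20 to 120 N. Pads are 22 mm wide; open, the fingers measure 114 mm over their backs; the gripper's body (76 mm by 85 mm) begins 54 mm behind the grasp point. The pads swing forward as they close: fully open they stand 13 mm farther back than shut.
Start: joints at [-1.4, 0.313, 1.498, -0, 1.331, -0.223], TCP at [201.431, -484.827, 231.294] pointing down, gripper open.
Joint ranges: [-2.94, 2.94], [-0.97, 2.17], [0.19, 2.56], [-1.23, 4.37], [0.02, 3.11], [-2.88, 2.88]. Speed limits (rad/s): [2.39, 2.39, 3.01, 3.14, 3.14, 3.14].

## Interface

Orientations are given as a unit quaternion [w, x, y, z].
In Python, from rig import telemetry, imaging, ctrl gives the robot as it stands.
- The arm moves only by the shell command python3 -m handwheel 'ROWS' [FORCE]. ROWS is JSON, a list of rows, each an object with "delta_pos": the shift along the tool's x, y, z in cm, a list of three; "twist": the turn, a rotation vector about the tool's x, y, z in rad, a list of three; "jaw": the opening, from 0 (shut) to 1 (fully open). A call has exactly 10 rows; each row is the pose to reach, as a shift and turn from the pose commanded when the call began, along the tool's axes at that moment; what a row does not reach only later rows make up. A row lasts 1/12 s, in which the tool goes at most 41.7 mm and 7.16 degrees, less where a joint would pass 70% of its speed; a pose out of reach is approached as far as the arm can. A call with a gripper value outside its range is refused whole. The fingers move at their own pace and stop on an object; FORCE is the grip in N (left out, the last holds). Time passes only in rows, so rows that repeat a pose let the fingers close, or fill a call up. It gives the time, the measured TCP pose, the force and the opening at its end, in the units of the state.
- telemetry.sense(): the state, without advancing time (a new reading comes with each control period).
- imaging.capture(name): name is "scene" or "side" or "wrist"; returns a dict with "frame" (420x560x3 uint8, red, green, blue), "z_map" (420x560 float32, mm along the optical axis (not along the pixel's ray), 0 where there is no reading), "fx", "fy", "cx", "cy" (pixels), "rvec" (rotation vector, rad) and "tvec" (3), from world to camera coordinates, as OpenCV has them. Camera axes: x right, y down, z forward; pixel columns grow to the right and rows downward; lengths in mm; the calibration is good to about 2 mm. A picture is of the moment at which its call begins.
- ctrl.finish_job(): hands the job in, once; it reports no verdict.
The state is a dict: "time_s": time; "joints": joint angles; "dq": joint speeds; "tau": joint torques, N m; "eef_pos": TCP position; "ee_rot": TCP orientation; "force": force on the tool from outside, world axes, zero at the start; "wrist_torque": the same for the moment, N m; "grip_width": opening from 0.0 (shut) to 1.0 (fully open).
Only numpy, scipy, OpenCV 4.12 (cv2) and the standard library are available. Lean on these libraries where they do the work, as an engineer would, in place of code of your own. Each camera call takes 0.05 s, during which the arm holds its last target.

## Working session

There is one attempt and no reset: what is moved stays moved. The work goes in short steps, Python scripts to look and compute and a shell command to move; the robot and the scene stay as the last step left them, time stands still between calls to the robot, and variables do not carry over. Pictures are saved under pics/ and viewed, and the job is handed in when it is done.

```bash
ls -la; mkdir -p pics
python3 - <<'E'
from rig import telemetry, imaging, ctrl
import cv2, json, numpy as np
print(telemetry.sense())
for n in ["scene","side","wrist"]:
    c=imaging.capture(n)
    np.savez(f"pics/{n}0.npz",**c)
    cv2.imwrite(f"pics/{n}0.png",c["frame"][:,:,::-1])
    print(n,c["fx"],c["fy"],c["cx"],c["cy"],c["rvec"],c["tvec"])
E
```

```text
total 12
drwxr-xr-x  3 agent agent 4096 Dec  7 00:04 .
drwxr-xr-x 23 root  root  4096 Dec  7 00:04 ..
drwxr-xr-x  2 agent agent 4096 Dec  7 00:04 pics
{'time_s': 0.0, 'joints': array([-1.40040898e+00,  3.13481477e-01,  1.49843495e+00,  1.24700815e-05,
        1.33098904e+00, -2.23402878e-01]), 'dq': array([ 0.00250933, -0.00063331,  0.00184334, -0.00202116, -0.00015925,
       -0.00088973]), 'tau': array([-1.16357089e-03, -4.12272406e+01, -2.59745854e+01, -2.31322274e-04,
        4.14251379e-03,  1.79698492e-05]), 'eef_pos': array([ 201.38443044, -484.56674821,  230.71976865]), 'ee_rot': array([ 0.58849106, -0.5878116 ,  0.39284373, -0.39221117]), 'force': array([-0.07936516, -0.44466439, -0.48961132]), 'wrist_torque': array([ 0.01107226, -0.01338131,  0.00531237]), 'grip_width': 1.0001807888465457}
scene 472.7321547907756 472.7321547907756 279.8062457816965 206.31497198769833 [ 1.14880609  2.20681705 -1.12221424] [ 392.8960797   -82.80474939 1683.96474231]
side 474.86817133762435 474.86817133762435 283.87408017469625 210.4564161546539 [ 2.39793874 -0.32920797  0.13871189] [-510.26285675   65.99194205 1305.73852396]
wrist 338.49443403763183 338.49443403763183 282.51480777996665 209.8201680823926 [-2.38064256  1.59160283  0.25888318] [-523.48123694  -40.59141669  379.03318821]
```

View pics/scene0.png

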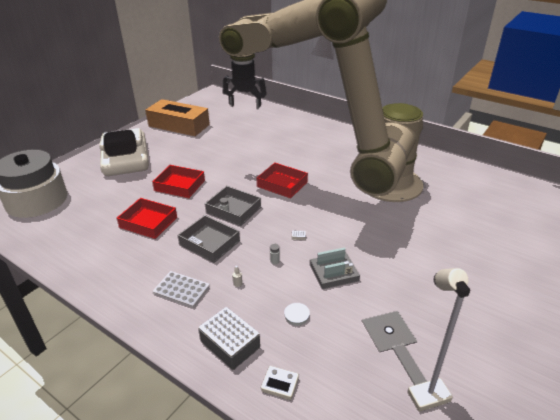

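View pics/side0.png

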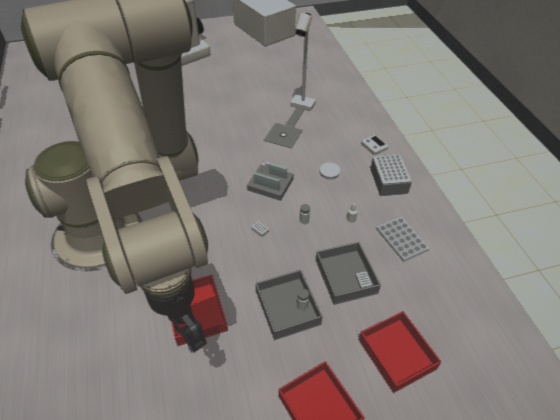

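View pics/wrist0.png

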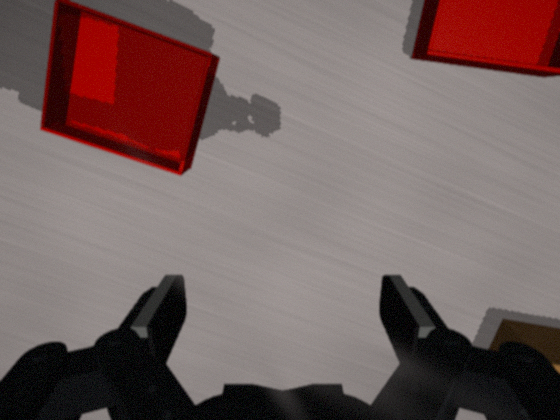

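Candidates:
- **Vial:** loose vial at scene (275,254). The look-alikes are the vial in the bin (224,203) and the dropper (237,278).
- **Cassette:** loose cassette at (299,235). The look-alike is the one in the bin (197,242).
- **Bins:** the near grey bin (233,205) holds a vial and the far grey bin (209,238) holds a cassette. The red bins are decoys.
- **Rack:** (333,266).

Next I measure from depth and check close crops.

```bash
cat > h.py <<'E'
import numpy as np, cv2
from scipy.spatial.transform import Rotation as R
def load(n): return dict(np.load(f"pics/{n}.npz"))
def cloud(c):
    z=c["z_map"].astype(float); v,u=np.indices(z.shape)
    P=np.stack([(u-c["cx"])/c["fx"]*z,(v-c["cy"])/c["fy"]*z,z],-1)
    M=R.from_rotvec(c["rvec"]).as_matrix()
    W=(P-np.asarray(c["tvec"]).ravel())@M
    W[z<=0]=np.nan
    return W
def proj(c,p):
    M=R.from_rotvec(c["rvec"]).as_matrix()
    q=M@np.asarray(p,float)+np.asarray(c["tvec"]).ravel()
    return q[0]/q[2]*c["fx"]+c["cx"],q[1]/q[2]*c["fy"]+c["cy"]
def cap(n,name):
    from rig import imaging
    c=imaging.capture(n); np.savez(f"pics/{name}.npz",**c); cv2.imwrite(f"pics/{name}.png",c["frame"][:,:,::-1]); return c
def ortho(c,x0,x1,y0,y1,s,zh=0):
    # image of plane z=zh: rows = decreasing x, cols = decreasing y ; s px/mm
    H,W=int((x1-x0)*s),int((y1-y0)*s)
    r,cc=np.indices((H,W)); X=x1-r/s; Y=y1-cc/s
    M=R.from_rotvec(c["rvec"]).as_matrix()
    q=np.stack([X,Y,np.full_like(X,zh)],-1)@M.T+np.asarray(c["tvec"]).ravel()
    return cv2.remap(c["frame"],(q[...,0]/q[...,2]*c["fx"]+c["cx"]).astype(np.float32),(q[...,1]/q[...,2]*c["fy"]+c["cy"]).astype(np.float32),cv2.INTER_CUBIC)
E
python3 - <<'E'
from h import *
for n in ["scene0","side0"]:
    c=load(n);W=cloud(c)
    b=dict(scene0=dict(vial=(265,242,285,266),cas=(288,226,310,244),dropper=(228,265,246,290),dish=(282,302,312,326),binV=(204,186,262,224),binC=(176,216,242,260),rack=(308,245,362,288),reader=(360,310,418,350)),
     side0=dict(vial=(297,203,313,225),cas=(250,220,272,238),dropper=(344,203,360,223),dish=(318,160,343,180),binV=(255,270,322,337),binC=(314,241,381,303),rack=(245,160,298,200),reader=(262,122,304,148)))[n]
    for k,(u0,v0,u1,v1) in b.items():
        p=W[v0:v1,u0:u1].reshape(-1,3); z0=np.nanpercentile(p[:,2],[1,50,99])
        q=p[p[:,2]>8] if k!="reader" else p[p[:,2]>2.5]
        print(n,k,z0.round(1),len(q),"min",np.nanpercentile(q,2,axis=0).round(0),"max",np.nanpercentile(q,98,axis=0).round(0))
    x0,x1,y0,y1=200,750,-350,350
    o=ortho(c,x0,x1,y0,y1,1.1); 
    for y in range(-300,350,100): cv2.line(o,(int((y1-y)*1.1),0),(int((y1-y)*1.1),o.shape[0]),(0,255,255),1)
    for x in range(200,750,100): cv2.line(o,(0,int((x1-x)*1.1)),(o.shape[1],int((x1-x)*1.1)),(0,255,255),1)
    cv2.imwrite(f"pics/o_{n}.png",o[:,:,::-1])
E
```

```text
scene0 vial [-4.1  1.2 58.2] 163 min [ 554. -112.    9.] max [579. -88.  59.]
scene0 cas [-5.4  0.7 17.7] 96 min [ 416. -126.    9.] max [455. -85.  18.]
scene0 dropper [-3.4  1.3 63. ] 142 min [ 684. -142.    9.] max [ 708. -119.   65.]
scene0 dish [-3.6 12.6 18.6] 411 min [670.  34.  10.] max [728.  91.  18.]
scene0 binV [-4.2  7.9 58.4] 1093 min [ 380. -429.    9.] max [ 556. -285.   58.]
scene0 binC [-3.8  5.4 41.5] 1229 min [ 495. -380.    9.] max [ 672. -240.   42.]
scene0 rack [-4.3 18.1 59.3] 1310 min [459.   3.  10.] max [574. 125.  59.]
scene0 reader [-3.6  2.3  7.4] 1100 min [550. 215.   3.] max [666. 330.   7.]
side0 vial [-3.5  5.9 57.8] 167 min [ 547. -117.    9.] max [572. -89.  58.]
side0 cas [-3.4  3.  19.5] 142 min [ 412. -127.   10.] max [449. -83.  20.]
side0 dropper [-3.6  2.6 64.5] 126 min [ 677. -145.   10.] max [ 700. -125.   66.]
side0 dish [-3.4  7.9 20. ] 248 min [664.  33.   9.] max [722.  91.  20.]
side0 binV [-3.3  4.5 60.2] 1382 min [ 375. -430.    9.] max [ 498. -287.   61.]
side0 binC [-3.7  4.3 42. ] 1373 min [ 546. -381.    9.] max [ 665. -241.   43.]
side0 rack [-3.4 13.4 60.6] 1113 min [440.  -2.  10.] max [564. 108.  61.]
side0 reader [-3.8  3.5  9.9] 658 min [538. 211.   3.] max [669. 339.  10.]
```

Run:
```python
from h import *
a=cv2.imread("pics/side0.png")[150:320,235:395]; b=cv2.imread("pics/scene0.png")[180:300,170:370]
cv2.imwrite("pics/cropside.png",cv2.resize(a,None,fx=3.5,fy=3.5,interpolation=3)); cv2.imwrite("pics/cropscene.png",cv2.resize(b,None,fx=4,fy=4,interpolation=3))
```

```text
(no output)
```

View pics/cropside.png

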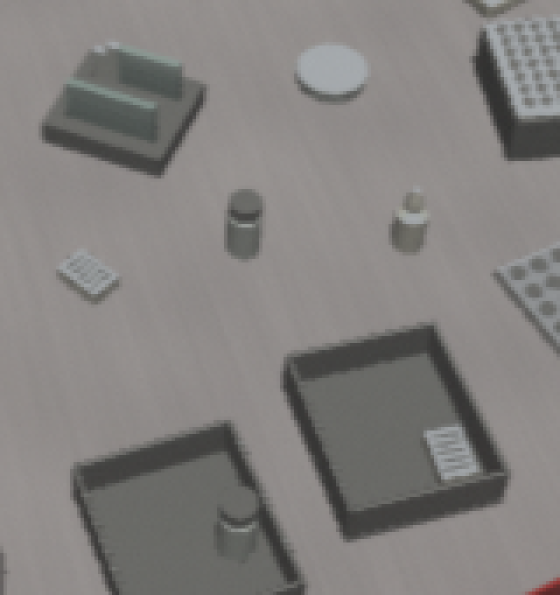

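View pics/cropscene.png

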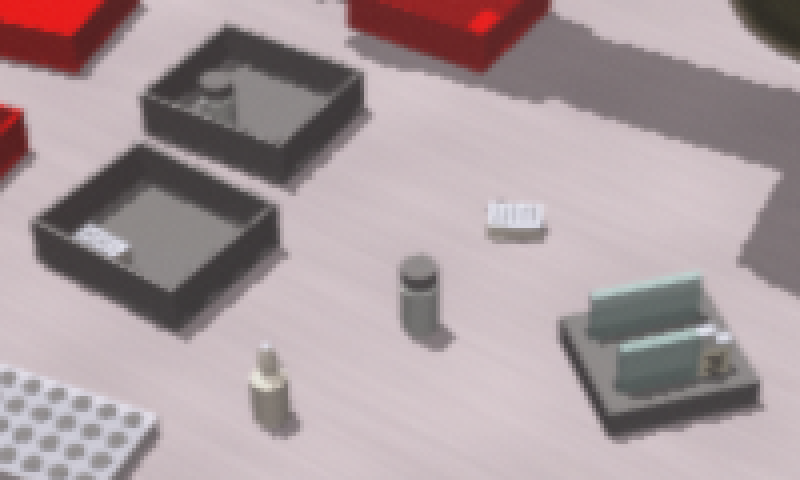

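View pics/o_side0.png

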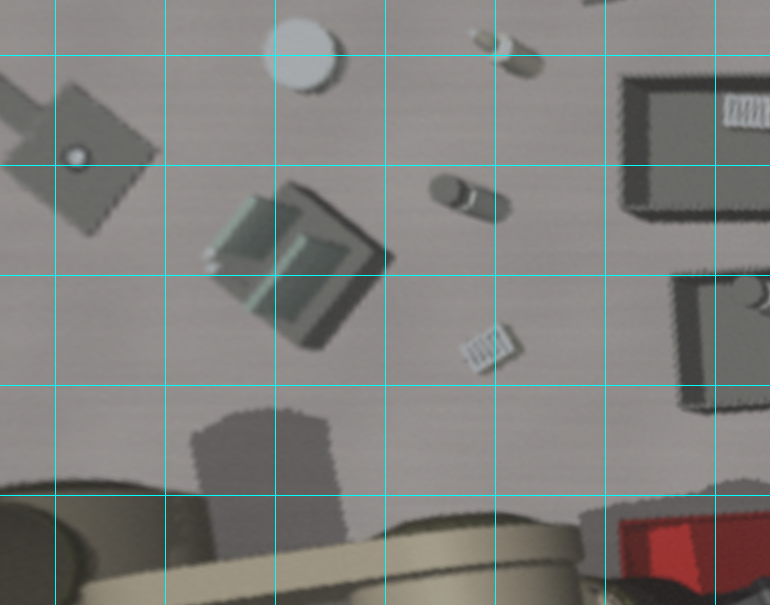

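```bash
cat >> h.py <<'E'
def tool(s=None):
    from rig import telemetry
    s=s or telemetry.sense(); q=np.array(s["ee_rot"]); return np.array(s["eef_pos"]),R.from_quat(q[[1,2,3,0]]),s
def rot(y,x):
    y=np.array(y,float);y/=np.linalg.norm(y);x=np.array(x,float);x-=y*(x@y);x/=np.linalg.norm(x)
    return R.from_matrix(np.stack([x,y,np.cross(x,y)],1))
def delta(p,Rt,p0=None,R0=None):
    if p0 is None: p0,R0,_=tool()
    return (R0.inv().apply(np.array(p)-p0)/10).round(2),(R0.inv()*Rt).as_rotvec().round(3)
E
python3 - <<'E'
from h import *
p,Q,s=tool(); print(p,"\n",Q.as_matrix().round(3))
c=load("wrist0");M=R.from_rotvec(c["rvec"]).as_matrix();C=-M.T@c["tvec"].ravel()
print("cam in tool",Q.inv().apply(C-p).round(1),"axes in tool (rows x,y,z)\n",Q.inv().apply(M).round(3))
# ortho refined
for n in ["scene0","side0"]:
    c=load(n);W=cloud(c)
    def sel(x0,x1,y0,y1,z0,z1):
        p=W.reshape(-1,3); return p[(p[:,0]>x0)&(p[:,0]<x1)&(p[:,1]>y0)&(p[:,1]<y1)&(p[:,2]>z0)&(p[:,2]<z1)]
    for k,b in dict(cas=(395,475,-145,-65,9,25),vialcap=(530,600,-135,-70,50,65),slidetops=(430,600,-20,150,50,65),racktop=(430,600,-20,150,16,28),binVrim=(360,515,-445,-270,30,45),binCrim=(530,690,-395,-225,33,45),vialin=(360,515,-445,-270,52,70),casin=(550,660,-370,-250,12,25)).items():
        q=sel(*b); 
        r=cv2.minAreaRect(q[:,:2].astype(np.float32)); print(n,k,len(q),[np.round(v,1) for v in r],q.mean(0).round(1))
E
```

```text
[ 201.39471552 -484.64841667  230.88493823] 
 [[ 0.384 -0.     0.923]
 [-0.923  0.001  0.384]
 [-0.001 -1.     0.   ]]
cam in tool [  -1.  -141.1   80.3] axes in tool (rows x,y,z)
 [[ 1.    -0.    -0.002]
 [-0.002 -0.316 -0.949]
 [-0.     0.949 -0.316]]
scene0 cas 90 [array([ 436.5, -103.4]), array([31.5, 40.1]), np.float64(31.8)] [ 436.  -104.    13.2]
scene0 vialcap 58 [array([ 565.2, -101.4]), array([26.8, 22.6]), np.float64(35.6)] [ 566.2 -101.1   55.1]
scene0 slidetops 212 [array([509.1,  61.2]), array([71. , 79.2]), np.float64(51.6)] [511.8  59.   55.9]
scene0 racktop 647 [array([509.4,  61.6]), array([103.3, 112.3]), np.float64(51.3)] [521.1  66.   21.7]
scene0 binVrim 377 [array([ 443.4, -358. ]), array([127.5, 144.6]), np.float64(3.9)] [ 447.2 -356.5   36.6]
scene0 binCrim 333 [array([ 611.4, -311.1]), array([144.6, 124.4]), np.float64(89.5)] [ 616.2 -308.9   37.8]
scene0 vialin 46 [array([ 478.3, -362.4]), array([26.5, 22.8]), np.float64(39.9)] [ 478.9 -362.3   57.9]
scene0 casin 139 [array([ 601.2, -313.5]), array([100.7, 110.2]), np.float64(0.5)] [ 591.2 -323.4   18.4]
side0 cas 140 [array([ 429.6, -105.4]), array([29.9, 42.2]), np.float64(32.7)] [ 429.7 -106.8   14.6]
side0 vialcap 71 [array([ 560.8, -100.9]), array([28.9, 26.2]), np.float64(30.3)] [ 559.2 -102.9   55.2]
side0 slidetops 200 [array([503.6,  62.4]), array([70.4, 80.3]), np.float64(50.6)] [503.5  58.   56.7]
side0 racktop 545 [array([502.6,  60.6]), array([104.6, 111.3]), np.float64(50.9)] [502.6  48.6  22.6]
side0 binVrim 610 [array([ 437. , -357.2]), array([120.7, 143.6]), np.float64(4.5)] [ 439.3 -361.6   37.5]
side0 binCrim 437 [array([ 606.3, -309.9]), array([144.1, 121.2]), np.float64(89.9)] [ 606.2 -312.5   38.4]
side0 vialin 104 [array([ 471.9, -364.2]), array([25.9, 27.3]), np.float64(13.8)] [ 471.7 -365.3   59.5]
side0 casin 173 [array([ 641.4, -340.2]), array([44.4, 29. ]), np.float64(88.4)] [ 640.5 -340.5   17.6]
```

Run:
```python
from h import *
a=np.radians(32)
print(delta([432,-105,120],rot([0,0,-1],[np.cos(a),np.sin(a),0])))
```

```text
(array([-26.2 ,  11.12,  35.86]), array([-1.000e-03, -1.736e+00, -1.000e-03]))
```

```bash
python3 -m handwheel '[{"delta_pos":[-2.6,0.5,3.6],"twist":[0,-0.12,0],"jaw":1},{"delta_pos":[-5.2,1,7.2],"twist":[0,-0.24,0],"jaw":1},{"delta_pos":[-7.8,2,10.8],"twist":[0,-0.36,0],"jaw":1},{"delta_pos":[-10.4,3,14.4],"twist":[0,-0.48,0],"jaw":1},{"delta_pos":[-13,4,18],"twist":[0,-0.6,0],"jaw":1},{"delta_pos":[-15.6,5,21.6],"twist":[0,-0.72,0],"jaw":1},{"delta_pos":[-18.2,6.5,25],"twist":[0,-0.84,0],"jaw":1},{"delta_pos":[-20.8,8,28.4],"twist":[0,-0.96,0],"jaw":1},{"delta_pos":[-23.4,9.5,32],"twist":[0,-1.08,0],"jaw":1},{"delta_pos":[-26.2,11.1,35.9],"twist":[0,-1.2,0],"jaw":1}]'
python3 - <<'E'
from h import *
a=np.radians(32)
print(delta([432,-105,120],rot([0,0,-1],[np.cos(a),np.sin(a),0])))
E
```

```text
time_s: 0.98
eef_pos: [411.7, -137.8, 133.4]
ee_rot: [-0.707, 0.707, 0.01, -0.01]
force: [0.7, -1.2, 0.0]
grip_width: 1.002
(array([2.12, 1.34, 3.22]), array([ 0.  , -0.53,  0.  ]))
```

```bash
python3 -m handwheel '[{"delta_pos":[0,0,0],"twist":[0,-0.12,0],"jaw":1},{"delta_pos":[0,0,0],"twist":[0,-0.24,0],"jaw":1},{"delta_pos":[0,0,0],"twist":[0,-0.36,0],"jaw":1},{"delta_pos":[0,0,0],"twist":[0,-0.48,0],"jaw":1},{"delta_pos":[0,0,0],"twist":[0,-0.535,0],"jaw":1},{"delta_pos":[0,0,0],"twist":[0,-0.535,0],"jaw":1},{"delta_pos":[0,0,0],"twist":[0,-0.535,0],"jaw":1},{"delta_pos":[0,0,0],"twist":[0,-0.535,0],"jaw":1},{"delta_pos":[0,0,0],"twist":[0,-0.535,0],"jaw":1},{"delta_pos":[0,0,0],"twist":[0,-0.535,0],"jaw":1}]'
python3 - <<'E'
from h import *
c=cap("wrist","w1"); W=cloud(c); p,Q,s=tool(); print(p,s["joints"].round(3))
q=W.reshape(-1,3); 
k=(abs(q[:,0]-432)<45)&(abs(q[:,1]+105)<45)&(q[:,2]>8)&(q[:,2]<25)
r=q[k]; print(len(r),np.median(q[(q[:,2]<8)&(abs(q[:,0]-432)<80)&(abs(q[:,1]+105)<80)],axis=0),r.mean(0).round(1),[np.round(v,1) for v in cv2.minAreaRect(r[r[:,2]>11,:2].astype(np.float32))],np.percentile(r[:,2],[5,50,95]).round(1))
E
```

```text
time_s: 1.82
eef_pos: [411.2, -139.8, 133.9]
ee_rot: [0.68, -0.68, -0.194, 0.194]
force: [-0.2, 1.0, -0.7]
grip_width: 1.0
[ 411.20828202 -139.78309412  133.88591345] [-0.599  0.227  1.889  0.     1.025 -1.156]
1833 [423.57341579 -93.23189662  -1.40677563] [ 431.  -103.9   12.6] [array([ 431.8, -104.7]), array([28. , 42.3]), np.float64(31.1)] [11.3 12.6 13.7]
```

View pics/w1.png

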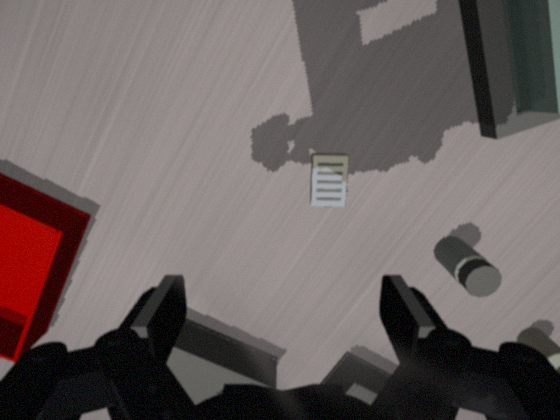

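The wrist view shows the cassette at (329,180) and the standing vial at (470,265). The red bin is at the left and the rack at upper right. The cassette measures 28 x 42 mm at (432,-105), yaw 31°, which matches the given size.

Run:
```python
from h import *
W=cloud(load("w1"));q=W.reshape(-1,3)
k=(abs(q[:,0]-562)<40)&(abs(q[:,1]+101)<40)&(q[:,2]>45);r=q[k];print("vial",r.mean(0),[np.round(v,1) for v in cv2.minAreaRect(r[:,:2].astype(np.float32))])
a=np.radians(31.1);T=rot([0,0,-1],[np.cos(a),np.sin(a),0])
print(delta([431.8,-104.7,60],T),delta([431.8,-104.7,3],T))
```

```text
vial [ 558.18431558 -101.18197437   53.42534176] [array([ 560.7, -102. ]), array([26.2, 27. ]), np.float64(64.1)]
(array([3.6 , 7.39, 1.89]), array([-0.   ,  0.014,  0.   ])) (array([ 3.6 , 13.09,  1.89]), array([-0.   ,  0.014,  0.   ]))
```

```bash
python3 -m handwheel '[{"delta_pos":[1.8,3.5,1],"twist":[0,0.014,0],"jaw":0.65},{"delta_pos":[3.6,7,1.9],"twist":[0,0.014,0],"jaw":0.65},{"delta_pos":[3.6,9,1.9],"twist":[0,0.014,0],"jaw":0.65},{"delta_pos":[3.6,11,1.9],"twist":[0,0.014,0],"jaw":0.65},{"delta_pos":[3.6,12.3,1.9],"twist":[0,0.014,0],"jaw":0.65},{"delta_pos":[3.6,13.0,1.9],"twist":[0,0.014,0],"jaw":0.65},{"delta_pos":[3.6,13.0,1.9],"twist":[0,0.014,0],"jaw":0.65},{"delta_pos":[3.6,13.0,1.9],"twist":[0,0.014,0],"jaw":0.65},{"delta_pos":[3.6,13.0,1.9],"twist":[0,0.014,0],"jaw":0.2},{"delta_pos":[3.6,13.0,1.9],"twist":[0,0.014,0],"jaw":0.2}]' 40
python3 -m handwheel '[{"delta_pos":[0,0,0],"twist":[0,0,0],"jaw":0.15},{"delta_pos":[0,0,0],"twist":[0,0,0],"jaw":0.15},{"delta_pos":[0,0,0],"twist":[0,0,0],"jaw":0.15},{"delta_pos":[0,0,0],"twist":[0,0,0],"jaw":0.15},{"delta_pos":[0,0,0],"twist":[0,0,0],"jaw":0.15},{"delta_pos":[0,-1.5,0],"twist":[0,0,0],"jaw":0.15},{"delta_pos":[0,-4,0],"twist":[0,0,0],"jaw":0.15},{"delta_pos":[0,-7,0],"twist":[0,0,0],"jaw":0.15},{"delta_pos":[0,-10,0],"twist":[0,0,0],"jaw":0.15},{"delta_pos":[0,-10,0],"twist":[0,0,0],"jaw":0.15}]'
python3 - <<'E'
from h import *
cap("wrist","w2"); 
for yaw in (90,-90): 
  a=np.radians(yaw);T=rot([0,0,-1],[np.cos(a),np.sin(a),0])
  print(delta([576,-311,90],T))
E
```

```text
time_s: 2.7
eef_pos: [432.2, -104.9, 4.7]
ee_rot: [-0.681, 0.682, 0.19, -0.189]
force: [-0.2, -0.0, -0.1]
grip_width: 0.38
time_s: 3.53
eef_pos: [434.0, -105.8, 109.1]
ee_rot: [-0.679, 0.683, 0.192, -0.188]
force: [0.7, 0.5, 0.1]
grip_width: 0.315
(array([  1.58,   1.8 , -24.99]), array([ 0.007, -1.027,  0.   ]))
(array([  1.58,   1.8 , -24.99]), array([-0.   ,  2.115,  0.008]))
```

View pics/w2.png

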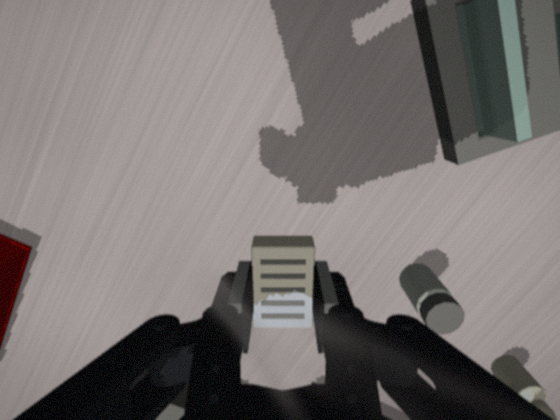

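Cassette held square between the fingers at (282,285). I carry it to the bin with the cassette in it and turn the jaws along that bin's y.

```bash
python3 -m handwheel '[{"delta_pos":[0,0,-2],"twist":[0,-0.11,0],"jaw":0.15},{"delta_pos":[0.2,0,-5],"twist":[0,-0.22,0],"jaw":0.15},{"delta_pos":[0.4,0,-8],"twist":[0,-0.33,0],"jaw":0.15},{"delta_pos":[0.6,0,-11],"twist":[0,-0.44,0],"jaw":0.15},{"delta_pos":[0.8,0,-14],"twist":[0,-0.55,0],"jaw":0.15},{"delta_pos":[1,0,-17],"twist":[0,-0.66,0],"jaw":0.15},{"delta_pos":[1.2,0.4,-20],"twist":[0,-0.77,0],"jaw":0.15},{"delta_pos":[1.4,0.8,-22.5],"twist":[0,-0.88,0],"jaw":0.15},{"delta_pos":[1.6,1.2,-24.5],"twist":[0,-0.97,0],"jaw":0.15},{"delta_pos":[1.6,1.8,-25],"twist":[0,-1.027,0],"jaw":0.15}]'
python3 -m handwheel '[{"delta_pos":[0,0,0],"twist":[0,0,0],"jaw":0.15},{"delta_pos":[0,0,0],"twist":[0,0,0],"jaw":0.15},{"delta_pos":[0,0,0],"twist":[0,0,0],"jaw":0.15},{"delta_pos":[0,0,0],"twist":[0,0,0],"jaw":0.15},{"delta_pos":[0,0,0],"twist":[0,0,0],"jaw":0.15},{"delta_pos":[0,0,0],"twist":[0,0,0],"jaw":0.15},{"delta_pos":[0,0,0],"twist":[0,0,0],"jaw":0.15},{"delta_pos":[0,0,0],"twist":[0,0,0],"jaw":0.15},{"delta_pos":[0,0,0],"twist":[0,0,0],"jaw":0.15},{"delta_pos":[0,0,0],"twist":[0,0,0],"jaw":0.15}]'
 python3 - <<'E'
from h import *
c=cap("wrist","w3"); q=cloud(c).reshape(-1,3)
k=(abs(q[:,0]-607)<90)&(abs(q[:,1]+310)<100)&(q[:,2]>30)&(q[:,2]<45);r=q[k];print(r.min(0),r.max(0),cv2.minAreaRect(r[:,:2].astype(np.float32)))
a=np.radians(90);T=rot([0,0,-1],[np.cos(a),np.sin(a),0]);print(delta([578,-308,11],T),tool()[2]["joints"].round(2))
E
```

```text
time_s: 4.42
eef_pos: [575.5, -312.4, 84.3]
ee_rot: [0.499, -0.499, -0.501, 0.501]
force: [0.2, -0.1, -0.5]
grip_width: 0.313
time_s: 5.25
eef_pos: [574.8, -310.2, 85.9]
ee_rot: [-0.5, 0.5, 0.5, -0.5]
force: [-0.1, -0.4, 0.2]
grip_width: 0.317
[ 547.68812269 -381.16607611   30.00076004] [ 667.8441853  -240.42045969   40.84431315] ((607.7716064453125, -310.802001953125), (140.7268829345703, 120.15179443359375), 89.96263122558594)
(array([ 0.22,  7.49, -0.32]), array([-0.,  0.,  0.])) [-0.67  0.72  1.24  0.    1.18 -2.24]
```

View pics/w3.png

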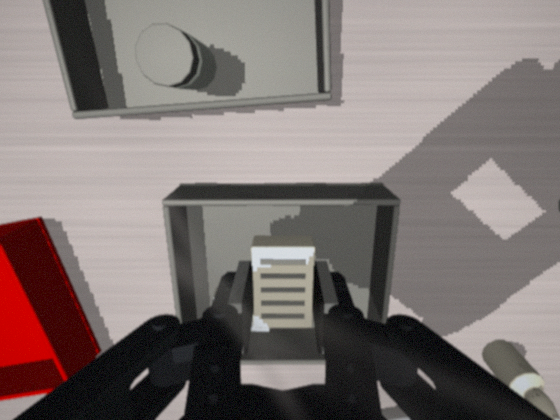

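The held cassette (282,285) is over the near half of the grey bin, which measures 120 x 140 mm centred at (608,-311). I lower and release.

```bash
python3 -m handwheel '[{"delta_pos":[0.2,2,-0.3],"twist":[0,0,0],"jaw":0.15},{"delta_pos":[0.2,4,-0.3],"twist":[0,0,0],"jaw":0.15},{"delta_pos":[0.2,6,-0.3],"twist":[0,0,0],"jaw":0.15},{"delta_pos":[0.2,7.2,-0.3],"twist":[0,0,0],"jaw":0.15},{"delta_pos":[0.2,7.5,-0.3],"twist":[0,0,0],"jaw":0.15},{"delta_pos":[0.2,7.5,-0.3],"twist":[0,0,0],"jaw":0.15},{"delta_pos":[0.2,7.5,-0.3],"twist":[0,0,0],"jaw":0.5},{"delta_pos":[0.2,7.5,-0.3],"twist":[0,0,0],"jaw":0.55},{"delta_pos":[0.2,7.5,-0.3],"twist":[0,0,0],"jaw":0.55},{"delta_pos":[0.2,7.5,-0.3],"twist":[0,0,0],"jaw":0.55}]'
python3 -m handwheel '[{"delta_pos":[0,-2,0],"twist":[0,0,0],"jaw":0.55},{"delta_pos":[0,-5,0],"twist":[0,0,0],"jaw":0.55},{"delta_pos":[0,-9,0],"twist":[0,0,0],"jaw":0.7},{"delta_pos":[0,-12,0],"twist":[0,0,0],"jaw":0.7},{"delta_pos":[0,-12,0],"twist":[0,0,0],"jaw":0.7},{"delta_pos":[0,-12,0],"twist":[0,0,0],"jaw":0.7},{"delta_pos":[0,-12,0],"twist":[0,0,0],"jaw":0.7},{"delta_pos":[0,-12,0],"twist":[0,0,0],"jaw":0.7},{"delta_pos":[0,-12,0],"twist":[0,0,0],"jaw":0.7},{"delta_pos":[0,-12,0],"twist":[0,0,0],"jaw":0.7}]'
 python3 - <<'E'
from h import *
c=cap("wrist","w4")
for y in (40,0): 
  a=np.radians(y);T=rot([0,0,-1],[np.cos(a),np.sin(a),0]);print(delta([561,-102,130],T))
E
```

```text
time_s: 6.13
eef_pos: [578.0, -308.4, 11.6]
ee_rot: [-0.5, 0.5, 0.5, -0.5]
force: [0.1, -0.2, 0.6]
grip_width: 0.554
time_s: 6.97
eef_pos: [577.5, -308.0, 129.9]
ee_rot: [0.501, -0.499, -0.5, 0.5]
force: [0.2, -0.1, 0.2]
grip_width: 0.707
(array([20.61,  0.03,  1.65]), array([-0.001,  0.873,  0.   ]))
(array([20.61,  0.03,  1.65]), array([-1.000e-03,  1.571e+00, -0.000e+00]))
```

View pics/w4.png

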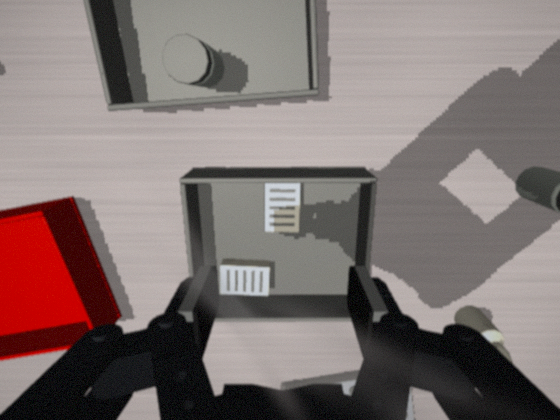

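Cassette released in the bin's near half at pixel (283,207), beside the resident one at (245,280). Next the vial, with no turn needed.

```bash
python3 -m handwheel '[{"delta_pos":[3,0,0.3],"twist":[0,0,0],"jaw":0.8},{"delta_pos":[7,0,0.6],"twist":[0,0,0],"jaw":0.8},{"delta_pos":[11,0,0.9],"twist":[0,0,0],"jaw":0.8},{"delta_pos":[15,0,1.3],"twist":[0,0,0],"jaw":0.8},{"delta_pos":[18.5,0,1.6],"twist":[0,0,0],"jaw":0.8},{"delta_pos":[20.6,0,1.65],"twist":[0,0,0],"jaw":0.8},{"delta_pos":[20.6,0,1.65],"twist":[0,0,0],"jaw":0.8},{"delta_pos":[20.6,0,1.65],"twist":[0,0,0],"jaw":0.8},{"delta_pos":[20.6,0,1.65],"twist":[0,0,0],"jaw":0.8},{"delta_pos":[20.6,0,1.65],"twist":[0,0,0],"jaw":0.8}]'
 python3 - <<'E'
from h import *
c=cap("wrist","w5");q=cloud(c).reshape(-1,3)
k=(abs(q[:,0]-562)<40)&(abs(q[:,1]+101)<40)&(q[:,2]>51);r=q[k];print("vial",r.mean(0),[np.round(v,1) for v in cv2.minAreaRect(r[:,:2].astype(np.float32))])
print(tool()[0])
E
```

```text
time_s: 7.85
eef_pos: [561.3, -103.4, 130.7]
ee_rot: [-0.5, 0.5, 0.5, -0.5]
force: [-0.1, -0.1, -1.2]
grip_width: 0.803
vial [ 548.56594374 -100.93212769  187.85111992] [array([ 557.2, -101. ]), array([34.3, 80. ]), np.float64(0.3)]
[ 561.25610909 -103.32736386  130.70899546]
```

View pics/w5.png

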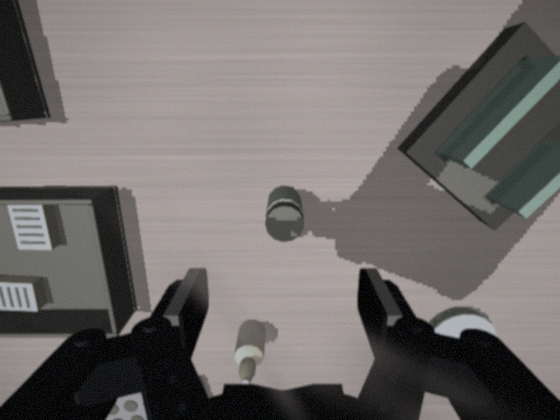

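The vial is centred between the fingers at (284,213). The dropper stays clear at (250,345).

Run:
```python
from h import *
q=cloud(load("w5")).reshape(-1,3)
k=(abs(q[:,0]-562)<40)&(abs(q[:,1]+101)<40)&(q[:,2]>51)&(q[:,2]<60);r=q[k];print("vial",r.mean(0),[np.round(v,1) for v in cv2.minAreaRect(r[:,:2].astype(np.float32))])
```

```text
vial [ 560.36420498 -101.86803734   54.50418446] [array([ 560.8, -101.9]), array([26.4, 26.1]), np.float64(42.0)]
```

```bash
python3 -m handwheel '[{"delta_pos":[0.15,2,0],"twist":[0,0,0],"jaw":0.8},{"delta_pos":[0.15,5,0],"twist":[0,0,0],"jaw":0.8},{"delta_pos":[0.15,8,0],"twist":[0,0,0],"jaw":0.8},{"delta_pos":[0.15,10.5,0],"twist":[0,0,0],"jaw":0.8},{"delta_pos":[0.15,11.7,0],"twist":[0,0,0],"jaw":0.8},{"delta_pos":[0.15,11.7,0],"twist":[0,0,0],"jaw":0.8},{"delta_pos":[0.15,11.7,0],"twist":[0,0,0],"jaw":0.15},{"delta_pos":[0.15,11.7,0],"twist":[0,0,0],"jaw":0.15},{"delta_pos":[0.15,11.7,0],"twist":[0,0,0],"jaw":0.15},{"delta_pos":[0.15,11.7,0],"twist":[0,0,0],"jaw":0.15}]' 40
python3 -m handwheel '[{"delta_pos":[0,0,0],"twist":[0,0,0],"jaw":0.15},{"delta_pos":[0,0,0],"twist":[0,0,0],"jaw":0.15},{"delta_pos":[0,0,0],"twist":[0,0,0],"jaw":0.15},{"delta_pos":[0,0,0],"twist":[0,0,0],"jaw":0.15},{"delta_pos":[0,-1.5,0],"twist":[0,0,0],"jaw":0.15},{"delta_pos":[0,-4,0],"twist":[0,0,0],"jaw":0.15},{"delta_pos":[0,-7,0],"twist":[0,0,0],"jaw":0.15},{"delta_pos":[0,-10,0],"twist":[0,0,0],"jaw":0.15},{"delta_pos":[0,-10.5,0],"twist":[0,0,0],"jaw":0.15},{"delta_pos":[0,-10.5,0],"twist":[0,0,0],"jaw":0.15}]'
 python3 - <<'E'
from h import *
c=cap("wrist","w6")
a=np.radians(94);T=rot([0,0,-1],[np.cos(a),np.sin(a),0]);print(delta([411,-360,120],T),delta([411,-360,16],T))
E
```

```text
time_s: 8.73
eef_pos: [562.1, -101.2, 15.6]
ee_rot: [-0.499, 0.501, 0.5, -0.5]
force: [-2.1, -0.6, 3.9]
grip_width: 0.313
time_s: 9.57
eef_pos: [562.3, -101.0, 121.5]
ee_rot: [-0.498, 0.502, 0.501, -0.499]
force: [-0.2, -0.5, -0.5]
grip_width: 0.312
(array([-25.92,  -0.06,  15.04]), array([ 0.001, -0.07 , -0.001])) (array([-25.92,  10.34,  15.06]), array([ 0.001, -0.07 , -0.001]))
```

View pics/w6.png

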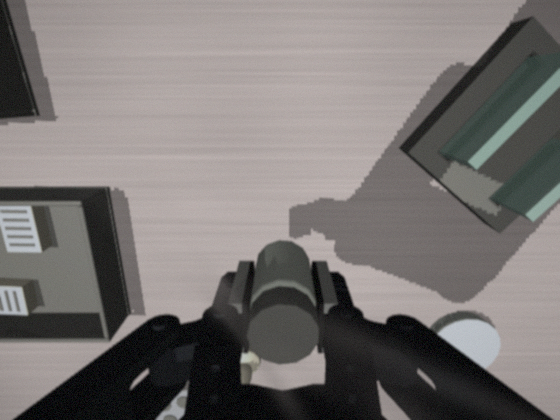

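```bash
python3 -m handwheel '[{"delta_pos":[-2,0,1],"twist":[0,0,0],"jaw":0.15},{"delta_pos":[-5,0,2.8],"twist":[0,0,0],"jaw":0.15},{"delta_pos":[-8,0,4.6],"twist":[0,0,0],"jaw":0.15},{"delta_pos":[-11,0,6.3],"twist":[0,0,0],"jaw":0.15},{"delta_pos":[-14,0,8.1],"twist":[0,0,0],"jaw":0.15},{"delta_pos":[-17,0,9.9],"twist":[0,0,0],"jaw":0.15},{"delta_pos":[-20,0,11.7],"twist":[0,0,0],"jaw":0.15},{"delta_pos":[-23,0,13.4],"twist":[0,0,0],"jaw":0.15},{"delta_pos":[-25,0,14.6],"twist":[0,0,0],"jaw":0.15},{"delta_pos":[-25.9,0,15.1],"twist":[0,0,0],"jaw":0.15}]'
 python3 - <<'E'
from h import *
c=cap("wrist","w7"); p,Q,s=tool();print(p,s["joints"].round(2)); q=cloud(c).reshape(-1,3)
k=(abs(q[:,0]-438)<90)&(abs(q[:,1]+358)<100)&(q[:,2]>30)&(q[:,2]<45);r=q[k];print(r.min(0),r.max(0),cv2.minAreaRect(r[:,:2].astype(np.float32)))
E
```

```text
time_s: 10.45
eef_pos: [408.2, -361.6, 117.3]
ee_rot: [0.502, -0.5, -0.499, 0.499]
force: [-0.2, 0.1, -1.4]
grip_width: 0.314
[ 408.32402572 -361.89507203  117.51059081] [-0.94  0.47  1.58 -0.    1.09 -2.51]
[ 373.55495053 -431.58322657   30.00032357] [ 490.8977598  -284.28254493   40.84128388] ((436.77288818359375, -358.485107421875), (117.78936004638672, 141.01007080078125), 3.791945219039917)
```

View pics/w7.png

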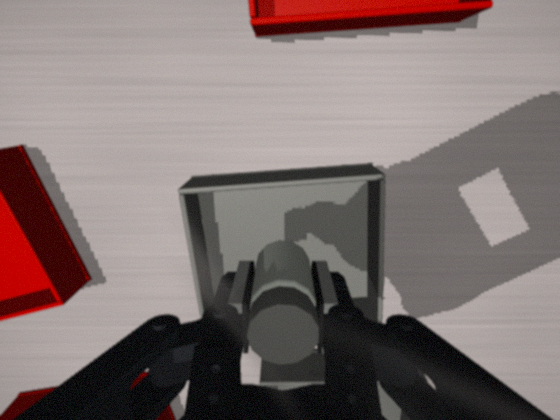

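The vial (283,300) hangs over the near half of the grey bin, centred at (437,-358). I lower and release.

```bash
python3 -m handwheel '[{"delta_pos":[0,2,-0.3],"twist":[0,0,0],"jaw":0.15},{"delta_pos":[0,4.5,-0.3],"twist":[0,0,0],"jaw":0.15},{"delta_pos":[0,7,-0.3],"twist":[0,0,0],"jaw":0.15},{"delta_pos":[0,8.7,-0.3],"twist":[0,0,0],"jaw":0.15},{"delta_pos":[0,9.3,-0.3],"twist":[0,0,0],"jaw":0.15},{"delta_pos":[0,9.6,-0.3],"twist":[0,0,0],"jaw":0.15},{"delta_pos":[0,9.8,-0.3],"twist":[0,0,0],"jaw":0.15},{"delta_pos":[0,9.8,-0.3],"twist":[0,0,0],"jaw":0.15},{"delta_pos":[0,9.8,-0.3],"twist":[0,0,0],"jaw":0.15},{"delta_pos":[0,9.8,-0.3],"twist":[0,0,0],"jaw":0.15}]'
```

```text
time_s: 11.33
eef_pos: [413.6, -360.0, 21.7]
ee_rot: [-0.499, 0.5, 0.5, -0.5]
force: [1.3, 0.7, -0.8]
grip_width: 0.312
```

```bash
python3 -m handwheel '[{"delta_pos":[0,0.2,0],"twist":[0,0,0],"jaw":0.15},{"delta_pos":[0,0.2,0],"twist":[0,0,0],"jaw":0.4},{"delta_pos":[0,0.2,0],"twist":[0,0,0],"jaw":0.55},{"delta_pos":[0,0.2,0],"twist":[0,0,0],"jaw":0.55},{"delta_pos":[0,0.2,0],"twist":[0,0,0],"jaw":0.55},{"delta_pos":[0,-2,0],"twist":[0,0,0],"jaw":0.55},{"delta_pos":[0,-5,0],"twist":[0,0,0],"jaw":0.55},{"delta_pos":[0,-8,0],"twist":[0,0,0],"jaw":0.55},{"delta_pos":[0,-11,0],"twist":[0,0,0],"jaw":0.55},{"delta_pos":[0,-12,0],"twist":[0,0,0],"jaw":0.55}]'
 python3 - <<'E'
from h import *
c=cap("wrist","w8")
E
```

```text
time_s: 12.17
eef_pos: [414.3, -360.9, 145.3]
ee_rot: [-0.498, 0.502, 0.5, -0.5]
force: [0.5, -0.8, 0.5]
grip_width: 0.549
```

View pics/w8.png

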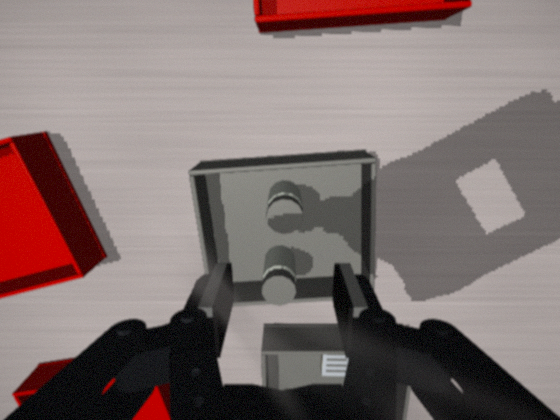

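Both vials stand in the grey bin: the resident at (285,203) and mine at (280,275). Next I go over the rack and look at the slide.

Run:
```python
from h import *
a=np.radians(51);T=rot([0,0,-1],[np.cos(a),np.sin(a),0]);print(delta([532,73,140],T),tool()[0])
```

```text
(array([ 43.4 ,   0.32, -11.78]), array([ 0.006,  0.681, -0.004])) [ 414.35466315 -361.03019898  145.16805248]
```

```bash
python3 -m handwheel '[{"delta_pos":[3,0,-0.8],"twist":[0,0,0],"jaw":0.45},{"delta_pos":[7,0,-1.9],"twist":[0,0.07,0],"jaw":0.45},{"delta_pos":[11,0,-3],"twist":[0,0.15,0],"jaw":0.45},{"delta_pos":[15,0,-4.1],"twist":[0,0.23,0],"jaw":0.45},{"delta_pos":[19,0,-5.2],"twist":[0,0.31,0],"jaw":0.45},{"delta_pos":[23,0,-6.2],"twist":[0,0.39,0],"jaw":0.45},{"delta_pos":[27,0,-7.3],"twist":[0,0.47,0],"jaw":0.45},{"delta_pos":[31,0,-8.4],"twist":[0,0.55,0],"jaw":0.45},{"delta_pos":[35,0,-9.5],"twist":[0,0.62,0],"jaw":0.45},{"delta_pos":[39,0,-10.6],"twist":[0,0.68,0],"jaw":0.45}]'
python3 -m handwheel '[{"delta_pos":[0,0,0],"twist":[0,0,0],"jaw":0.45},{"delta_pos":[0,0,0],"twist":[0,0,0],"jaw":0.45},{"delta_pos":[0,0,0],"twist":[0,0,0],"jaw":0.45},{"delta_pos":[0,0,0],"twist":[0,0,0],"jaw":0.45},{"delta_pos":[0,0,0],"twist":[0,0,0],"jaw":0.45},{"delta_pos":[0,0,0],"twist":[0,0,0],"jaw":0.45},{"delta_pos":[0,0,0],"twist":[0,0,0],"jaw":0.45},{"delta_pos":[0,0,0],"twist":[0,0,0],"jaw":0.45},{"delta_pos":[0,0,0],"twist":[0,0,0],"jaw":0.45},{"delta_pos":[0,0,0],"twist":[0,0,0],"jaw":0.45}]'
 python3 - <<'E'
from h import *
c=cap("wrist","w9");
a=np.radians(51);T=rot([0,0,-1],[np.cos(a),np.sin(a),0]);print(delta([532,73,140],T),tool()[0])
E
```

```text
time_s: 13.05
eef_pos: [518.9, 32.4, 139.7]
ee_rot: [0.639, -0.638, -0.303, 0.304]
force: [0.6, -1.1, 0.2]
grip_width: 0.449
time_s: 13.88
eef_pos: [519.2, 30.2, 140.9]
ee_rot: [-0.638, 0.638, 0.305, -0.305]
force: [-1.0, -0.5, 0.3]
grip_width: 0.449
(array([4.13, 0.09, 1.69]), array([ 0.   ,  0.001, -0.   ])) [519.19573424  30.21145543 140.91375759]
```

View pics/w9.png

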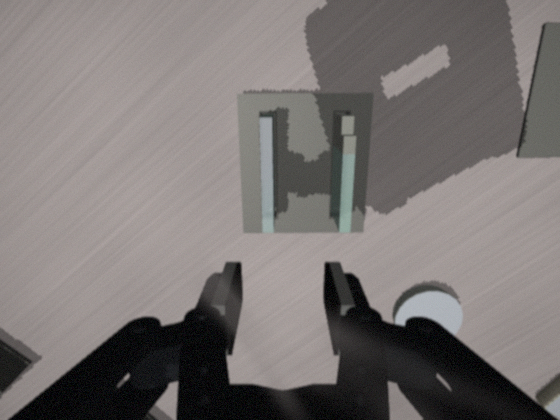

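The wrist view shows the plain slide at (267,175) and the notched slide at (347,185). The notch and frosted end are at its upper end (348,125). The dish is at (428,310).

Run:
```python
from h import *
c=load("w9");q=cloud(c)[:250].reshape(-1,3)
k=(q[:,2]>48)&(q[:,2]<70)&(abs(q[:,0]-505)<80)&(abs(q[:,1]-60)<80);r=q[k]
a=np.radians(51);n=np.array([np.cos(a),np.sin(a),0]);x=np.array([-n[1],n[0],0])
d=(r-[505,61,0])@n; t=(r-[505,61,0])@x
print(np.histogram(d,20))
for m in (d>0,d<0):
    z=np.median(r[m,2]); rr=r[m]; f=cv2.fitLine(rr[:,:2].astype(np.float32),cv2.DIST_HUBER,0,.01,.01).ravel()
    print(len(rr),z,np.percentile(d[m],[2,50,98]).round(1),np.percentile(t[m],[1,99]).round(1),np.degrees(np.arctan2(f[1],f[0])), rr.mean(0).round(1),[np.round(v,1) for v in cv2.minAreaRect(rr[:,:2].astype(np.float32))])
k=(q[:,2]>17)&(q[:,2]<26)&(abs(q[:,0]-505)<80)&(abs(q[:,1]-60)<80);r=q[k]
print("rack",[np.round(v,1) for v in cv2.minAreaRect(r[:,:2].astype(np.float32))],np.median(r[:,2]))
# reader via scenes
for nm in ["scene0","side0"]:
    c=load(nm); g=ortho(c,540,670,205,340,5,4); cv2.imwrite(f"pics/rd_{nm}.png",g[:,:,::-1])
```

```text
(array([499, 548, 366,   0,   0,   0,   0,   0,   0,   0,   0,   0,   0,
         0,   0,   0,   0, 485, 451, 413]), array([-30.75259825, -27.57445416, -24.39631008, -21.21816599,
       -18.0400219 , -14.86187781, -11.68373372,  -8.50558964,
        -5.32744555,  -2.14930146,   1.02884263,   4.20698672,
         7.38513081,  10.56327489,  13.74141898,  16.91956307,
        20.09770716,  23.27585125,  26.45399533,  29.63213942,
        32.81028351]))
1349 56.45447572259246 [24.3 27.8 32.3] [-38.7  28.4] -38.704716 [525.1  80.6  55.9] [array([524.9,  81.5]), array([ 8.5, 73.7]), np.float64(51.4)]
1413 56.55195697751715 [-30.3 -26.4 -22.4] [-39.1  39.4] -38.68182 [486.8  41.8  56.4] [array([488.4,  40.3]), array([ 8.1, 80.3]), np.float64(51.3)]
rack [array([505.7,  61.7]), array([100.4, 110.2]), np.float64(51.1)] 20.55687872915901
```

View pics/rd_scene0.png

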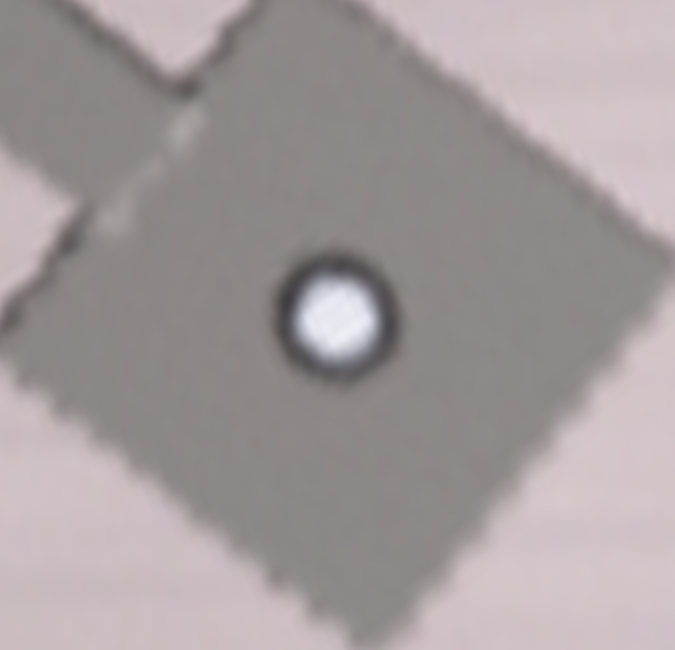

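View pics/rd_side0.png

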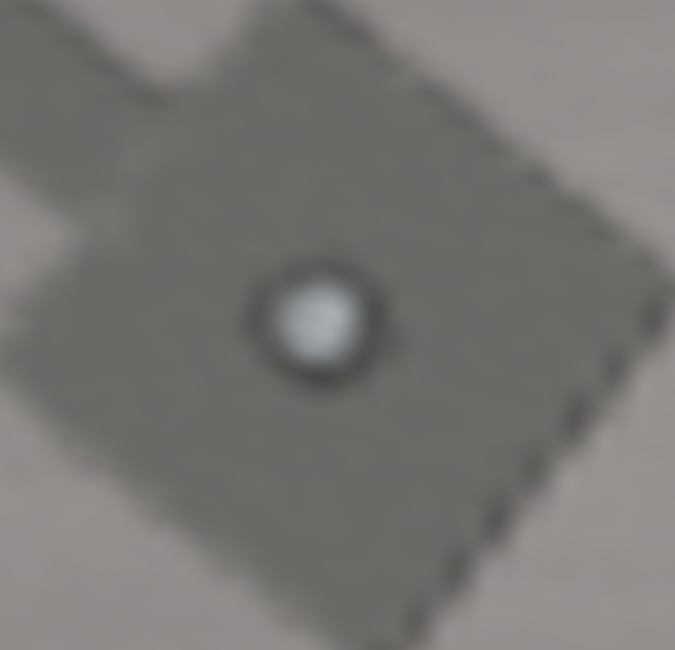

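Run:
```python
from h import *
a=np.radians(51.3);T=rot([0,0,-1],[np.cos(a),np.sin(a),0]);print(delta([531.9,75.3,80],T),delta([531.9,75.3,26],T))
for nm in ["scene0","side0","w9"]:
    c=load(nm);q=cloud(c).reshape(-1,3)
    k=(abs(q[:,0]-606)<75)&(abs(q[:,1]-274)<75)&(q[:,2]>1.5)&(q[:,2]<9);r=q[k]
    print(nm,len(r),[np.round(v,1) for v in cv2.minAreaRect(r[:,:2].astype(np.float32))])
    k=(abs(q[:,0]-720)<90)&(abs(q[:,1]-410)<100)&(q[:,2]>15)&(q[:,2]<28);r=q[k]
    if len(r)>10: print("  block",len(r),np.median(r,0).round(1),r.min(0).round(0),r.max(0).round(0))
    k=(abs(q[:,0]-700)<120)&(abs(q[:,1]-390)<120)&(q[:,2]>100)&(q[:,2]<250);r=q[k]
    if len(r)>10: print("  post",len(r),np.median(r,0).round(1))
```

```text
(array([4.31, 6.09, 1.85]), array([ 0.   , -0.004, -0.   ])) (array([ 4.31, 11.49,  1.85]), array([ 0.   , -0.004, -0.   ]))
scene0 1646 [array([606., 274.]), array([149.6, 149.6]), np.float64(0.1)]
  block 762 [727.9 420.   21.4] [680. 377.  15.] [768. 460.  28.]
  post 341 [725.9 419.  180.3]
side0 871 [array([605.8, 273.8]), array([149.6, 149. ]), np.float64(90.0)]
  block 203 [713.8 412.1  22.6] [672. 372.  15.] [760. 457.  27.]
  post 147 [716.2 415.7 182.9]
w9 3652 [array([584.8, 246.6]), array([34.6, 99.8]), np.float64(52.7)]
```

```bash
python3 -m handwheel '[{"delta_pos":[2,0.5,0.9],"twist":[0,-0.004,0],"jaw":0.45},{"delta_pos":[4.3,2,1.85],"twist":[0,-0.004,0],"jaw":0.45},{"delta_pos":[4.3,4,1.85],"twist":[0,-0.004,0],"jaw":0.45},{"delta_pos":[4.3,6,1.85],"twist":[0,-0.004,0],"jaw":0.45},{"delta_pos":[4.3,6,1.85],"twist":[0,-0.004,0],"jaw":0.45},{"delta_pos":[4.3,6,1.85],"twist":[0,-0.004,0],"jaw":0.45},{"delta_pos":[4.3,6,1.85],"twist":[0,-0.004,0],"jaw":0.45},{"delta_pos":[4.3,6,1.85],"twist":[0,-0.004,0],"jaw":0.45},{"delta_pos":[4.3,6,1.85],"twist":[0,-0.004,0],"jaw":0.45},{"delta_pos":[4.3,6,1.85],"twist":[0,-0.004,0],"jaw":0.45}]'
 python3 - <<'E'
from h import *
c=cap("wrist","w10");p,Q,_=tool();print(p)
q=cloud(c);u=q.reshape(-1,3)
a=np.radians(51.3);n=np.array([np.cos(a),np.sin(a)]);x=np.array([-n[1],n[0]])
d=(u[:,:2]-p[:2])@n;t=(u[:,:2]-p[:2])@x
k=(u[:,2]>53)&(u[:,2]<60)&(t>5)&(t<70);print("slides d",np.histogram(d[k],np.arange(-80,20,4)),np.median(d[k&(abs(d)<12)]),np.percentile(t[k&(abs(d)<12)],[1,99]))
E
```

```text
time_s: 14.77
eef_pos: [532.2, 75.2, 81.7]
ee_rot: [-0.637, 0.638, 0.306, -0.305]
force: [-0.5, 0.3, 0.6]
grip_width: 0.45
[532.11494349  75.24395483  81.50090044]
slides d (array([  0,   0,   0,   0,   0, 460, 686, 406,   0,   0,   0,   0,   0,
         0,   0,   0,   0,   0,   0, 459, 524,  17,   0,   0]), array([-80, -76, -72, -68, -64, -60, -56, -52, -48, -44, -40, -36, -32,
       -28, -24, -20, -16, -12,  -8,  -4,   0,   4,   8,  12,  16])) 0.22766903114707845 [ 5.41976054 40.66448508]
```

View pics/w10.png

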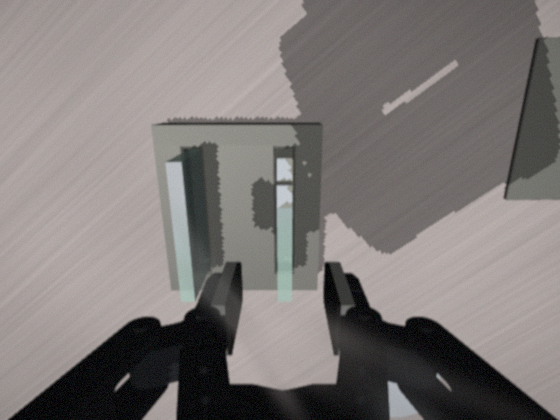

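The notched slide (285,245) runs midway between the open fingers, 0.2 mm off centre. Its notch starts 40 mm ahead of the tool, as planned. The plain slide (180,230) is clear of the left finger. I descend and grip.

```bash
python3 -m handwheel '[{"delta_pos":[0,1.5,0],"twist":[0,0,0],"jaw":0.45},{"delta_pos":[0,3,0],"twist":[0,0,0],"jaw":0.45},{"delta_pos":[0,4.3,0],"twist":[0,0,0],"jaw":0.45},{"delta_pos":[0,5.2,0],"twist":[0,0,0],"jaw":0.45},{"delta_pos":[0,5.5,0],"twist":[0,0,0],"jaw":0.45},{"delta_pos":[0,5.5,0],"twist":[0,0,0],"jaw":0.45},{"delta_pos":[0,5.5,0],"twist":[0,0,0],"jaw":0.2},{"delta_pos":[0,5.5,0],"twist":[0,0,0],"jaw":0},{"delta_pos":[0,5.5,0],"twist":[0,0,0],"jaw":0},{"delta_pos":[0,5.5,0],"twist":[0,0,0],"jaw":0}]' 60
python3 -m handwheel '[{"delta_pos":[0,0,0],"twist":[0,0,0],"jaw":0},{"delta_pos":[0,0,0],"twist":[0,0,0],"jaw":0},{"delta_pos":[0,0,0],"twist":[0,0,0],"jaw":0},{"delta_pos":[0,0,0],"twist":[0,0,0],"jaw":0},{"delta_pos":[0,0,0],"twist":[0,0,0],"jaw":0},{"delta_pos":[0,0,0],"twist":[0,0,0],"jaw":0},{"delta_pos":[0,0,0],"twist":[0,0,0],"jaw":0},{"delta_pos":[0,0,0],"twist":[0,0,0],"jaw":0},{"delta_pos":[0,0,0],"twist":[0,0,0],"jaw":0},{"delta_pos":[0,0,0],"twist":[0,0,0],"jaw":0}]'
```

```text
time_s: 15.65
eef_pos: [532.4, 75.3, 26.7]
ee_rot: [-0.637, 0.638, 0.306, -0.306]
force: [0.1, 0.4, 4.7]
grip_width: 0.087
time_s: 16.48
eef_pos: [532.4, 75.3, 26.7]
ee_rot: [-0.637, 0.638, 0.306, -0.306]
force: [-0.8, -0.2, 6.1]
grip_width: 0.083
```

```bash
python3 -m handwheel '[{"delta_pos":[0,-0.5,0],"twist":[0,0,0],"jaw":0},{"delta_pos":[0,-1.5,0],"twist":[0,0,0],"jaw":0},{"delta_pos":[0,-3,0],"twist":[0,0,0],"jaw":0},{"delta_pos":[0,-4.5,0],"twist":[0,0,0],"jaw":0},{"delta_pos":[0,-6.5,0],"twist":[0,0,0],"jaw":0},{"delta_pos":[0,-8.5,0],"twist":[0,0,0],"jaw":0},{"delta_pos":[0,-10.5,0],"twist":[0,0,0],"jaw":0},{"delta_pos":[0,-12,0],"twist":[0,0,0],"jaw":0},{"delta_pos":[0,-12.5,0],"twist":[0,0,0],"jaw":0},{"delta_pos":[0,-12.5,0],"twist":[0,0,0],"jaw":0}]'
 python3 - <<'E'
from h import *
c=cap("wrist","w11");cap("side","s11");p,Q,s=tool();print(p,s["joints"].round(2))
a=np.radians(51.5);X=np.array([np.cos(a),np.sin(a),0]);Y=np.array([-X[1],X[0],0]);Z=np.array([0,0,1.])
F=np.array([605.8,274.3,170]);T=rot(X-Z,X+Z);P=F-40*Y-4*(X+Z)/2**.5-2*(Z-X)/2**.5
print(P,delta(P,T),T.as_matrix().round(2))
E
```

```text
time_s: 17.32
eef_pos: [532.2, 75.3, 152.3]
ee_rot: [-0.637, 0.638, 0.307, -0.305]
force: [-0.1, -0.5, -1.2]
grip_width: 0.084
[531.38096352  75.37755165 150.22338954] [-0.08  0.42  1.57 -0.    1.15 -0.97]
[636.22395763 248.29263947 165.75735931] (array([20.05, -1.57,  2.64]), array([ 0.001, -0.004, -0.786])) [[ 0.44  0.44 -0.78]
 [ 0.55  0.55  0.62]
 [ 0.71 -0.71  0.  ]]
```

View pics/w11.png

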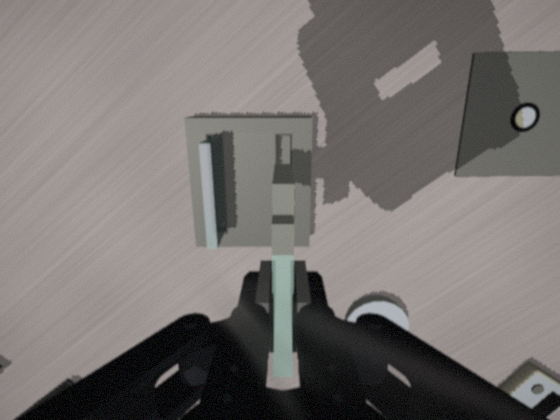

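View pics/s11.png

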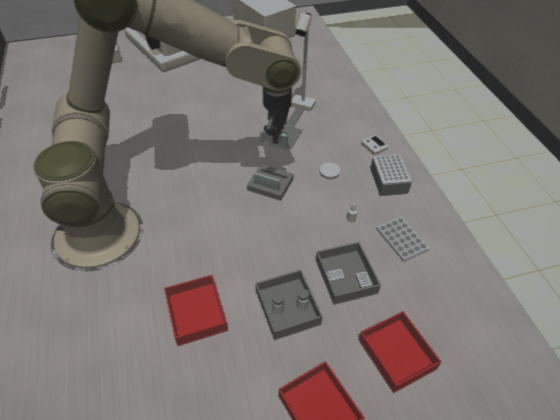

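The notched slide is held squarely, with its clear part in the fingers (283,310) and its frosted end (283,205) free. The plain slide stays in the rack (210,195), and the reader's mark shows at (524,117). I re-measure the mark from this view, then tilt and carry.

```bash
python3 - <<'E'
from h import *
c=load("w11");W=cloud(c);print(W[117,524],W[113:122,518:531].reshape(-1,3).mean(0))
r=W[50:180,455:].reshape(-1,3);r=r[(r[:,2]>1)&(r[:,2]<8)]
rr=cv2.minAreaRect(r[:,:2].astype(np.float32));print(rr)
E
python3 -m handwheel '[{"delta_pos":[1,-0.3,0.1],"twist":[0,0,-0.03],"jaw":0},{"delta_pos":[3,-0.6,0.4],"twist":[0,0,-0.1],"jaw":0},{"delta_pos":[5,-0.9,0.6],"twist":[0,0,-0.18],"jaw":0},{"delta_pos":[7.5,-1.2,0.9],"twist":[0,0,-0.27],"jaw":0},{"delta_pos":[10,-1.4,1.3],"twist":[0,0,-0.36],"jaw":0},{"delta_pos":[12.5,-1.6,1.6],"twist":[0,0,-0.45],"jaw":0},{"delta_pos":[15,-1.6,1.9],"twist":[0,0,-0.54],"jaw":0},{"delta_pos":[17,-1.6,2.2],"twist":[0,0,-0.63],"jaw":0},{"delta_pos":[19,-1.6,2.5],"twist":[0,0,-0.71],"jaw":0},{"delta_pos":[20,-1.6,2.6],"twist":[0,0,-0.78],"jaw":0}]'
 python3 - <<'E'
from h import *
p,Q,s=tool();print(p,s["joints"].round(2))
a=np.radians(51.5);X=np.array([np.cos(a),np.sin(a),0]);Y=np.array([-X[1],X[0],0]);Z=np.array([0,0,1.])
F=np.array([605.8,274.3,170]);T=rot(X-Z,X+Z);P=F-40*Y-4*(X+Z)/2**.5-2*(Z-X)/2**.5
print(P,delta(P,T))
E
```

```text
[605.64569249 272.72441972   3.21585325] [nan nan nan]
((601.4932861328125, 269.030517578125), (91.4609375, 102.48458099365234), 52.85322570800781)
time_s: 18.25
eef_pos: [636.5, 248.7, 165.2]
ee_rot: [0.707, -0.473, -0.525, 0.04]
force: [-0.7, 0.4, -1.0]
grip_width: 0.086
[636.54568507 248.73004997 165.23323966] [-0.02  0.49  1.64  0.98  0.74 -1.57]
[636.22395763 248.29263947 165.75735931] (array([-0.  , -0.08, -0.  ]), array([ 0.002, -0.004, -0.004]))
```

```bash
python3 -m handwheel '[{"delta_pos":[0,0,0],"twist":[0,0,0],"jaw":0},{"delta_pos":[0,0,0],"twist":[0,0,0],"jaw":0},{"delta_pos":[0,0,0],"twist":[0,0,0],"jaw":0},{"delta_pos":[0,0,0],"twist":[0,0,0],"jaw":0},{"delta_pos":[0,0,0],"twist":[0,0,0],"jaw":0},{"delta_pos":[0,0,0],"twist":[0,0,0],"jaw":0},{"delta_pos":[0,0,0],"twist":[0,0,0],"jaw":0},{"delta_pos":[0,0,0],"twist":[0,0,0],"jaw":0},{"delta_pos":[0,0,0],"twist":[0,0,0],"jaw":0},{"delta_pos":[0,0,0],"twist":[0,0,0],"jaw":0}]'
 python3 - <<'E'
from h import *
c=cap("scene","c12");w=cap("wrist","w12");cap("side","s12");p,Q,s=tool();print(p,s["joints"].round(2),s["force"])
print("focus px",proj(c,[605.8,274,170]))
cv2.imwrite("pics/c12c.png",cv2.resize(cv2.imread("pics/c12.png")[170:370,320:500],None,fx=3,fy=3,interpolation=3))
W=cloud(c);u,v=map(int,np.round(proj(c,[605.8,274,170])));print(np.nanmedian(W[v-2:v+3,u-2:u+3].reshape(-1,3),0))
r=W[v-8:v+9,u-8:u+9].reshape(-1,3);r=r[np.linalg.norm(r-[605.8,274,170],axis=1)<25];m=r.mean(0);print(len(r),m,np.linalg.svd(r-m)[2][2])
E
```

```text
time_s: 19.08
eef_pos: [636.7, 247.6, 166.9]
ee_rot: [0.706, -0.473, -0.525, 0.041]
force: [-0.1, 0.2, -1.0]
grip_width: 0.083
[636.66261044 247.64602372 166.88648127] [-0.02  0.48  1.64  0.97  0.74 -1.57] [-0.26611348  0.57724802 -1.22460807]
focus px (np.float64(398.70936327568467), np.float64(281.2645380948629))
[605.59898393 274.41581356 170.98393216]
209 [609.49438195 271.11723468 170.9839798 ] [-0.43393642 -0.55291529 -0.71132543]
```

View pics/c12c.png

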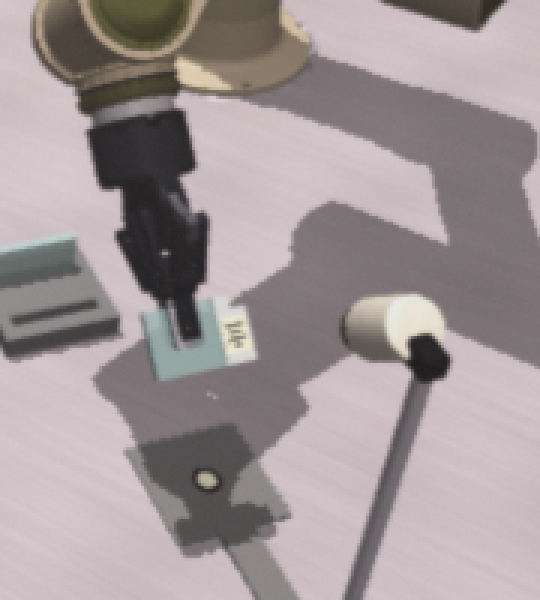

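View pics/w12.png

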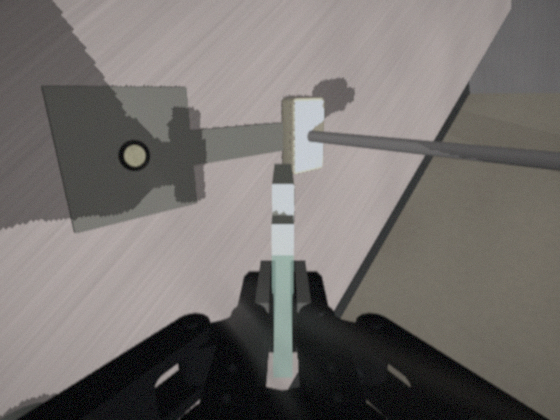

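View pics/c12.png

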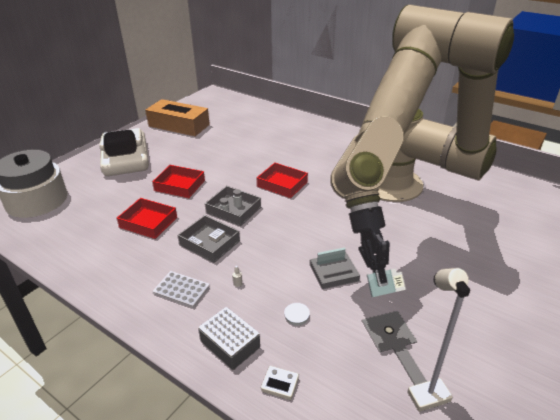

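The crop shows the label uncovered at (238,335), which is full-image (399,282). The focus projects to (399,281). Measured depth there is (606,274,171), and the face normal is (0.43,0.55,0.71), 45° up along the reader's line. Everything else is in place, so I hand in.

```bash
python3 -c "
from rig import ctrl,telemetry
print(ctrl.finish_job()); s=telemetry.sense(); print(s['time_s'],s['eef_pos'],s['grip_width'])"
```

```text
the job is handed in; nothing more can be done
None
the job is handed in; nothing more can be done
```

The job is done and handed in at about 19 s of the 72 s allowed.

- **Sorting:** The cassette lies released in the grey bin that already held one. The vial stands released in the grey bin that already held one.
- **Slide:** The gripper took the notched slide from the far slot. It holds it by the clear part, at about slide x = -12 mm by plan, with the label uncovered and the frosted end to the left.
- **Last checks:**
  - The depth reading at the focus was (606, 274, 171) mm, against a computed focus of (606, 274, 170) mm.
  - The label face pointed 45° up along the reader's line, within about 1°.
  - The grip held at about 7 mm opening.
  - The plain slide, dropper and dish looked undisturbed in the final scene picture.
- **Disagreements:** The scene and side cameras differed by about 6 mm in x, so I measured the final grasps with the wrist camera. The three estimates of the mark on the reader's foot plate differed by up to 3 mm, well inside the 30 mm tolerance. No check failed.
- **Not seen:** The hand-in reported no verdict, and the state could not be read afterwards. I have no reading from the final judged second.

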